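# Set the scoop under the tea dispenser and hold its gate open at the mark

### The job

Lift the aluminium tea scoop up and off its forked hanger, stand it gently on the dark cork coaster under the dispenser's chute, whole foot on the cork, and let go. Then grip the black handle of the spring-return gate, pull it out until its yellow pointer is at the red mark, and finish still holding it there. Leave the teapot, kettle and bowls where they are.

Things in the scene. Friction and masses are not known exactly. Their poses are not given: they have to be found in the camera images.
- scoop: Aluminium tea scoop, 80 to 140 g, origin: centre of foot, z up the stem. Cup: foot radius 22, rim radius 24, 38 mm high. A two-legged bail from the rim meets in a central stem (8 mm thick) 62 mm up; collar (radius 18) at 104 to 108 mm; on top a round wooden knob to grip, 20 mm across, 108 to 144 mm up. Hangs in the rack by its collar, foot 21 mm above the board.
- rack: Fixed hanger; origin at board level under the hung scoop, z up. Post at x 53 to 67 mm; two level prongs (14 mm gap, tops 125 mm up) point to its -x (robot side), ending at x = -30 mm in upturned lips 7 mm high. Base 80 mm wide, 8 thick. To free the scoop raise it 10 to 25 mm (at 30 the bail hits the prongs), then draw it along -x by 65 mm or more. Left or right of the dispenser.
- dispenser: Fixed green tea dispenser, wooden top, 90 (x) by 100 (y) by 130 mm tall. Origin: centre of underside on the shelf board, 50 mm above the work surface; z up. Steel chute to its -x (robot side), lip 68 mm from origin, 50 mm up, above the coaster's edge. The gate comes out of its -y side; a fixed white gauge bar (18 mm wide, top 79 mm up) runs along y at x = 42 mm, out to y = -179 mm.
- coaster (a point): Centre of the top of the fixed dark brown cork coaster in front of the chute (dispenser x = -98 mm): disc of radius 36 mm, 4 mm thick, top 54 mm above the work surface. Axes as the dispenser's.
- gate: Steel sliding gate with an upright black handle post, 20 (x) by 16 (y) by 50 mm tall, 42 mm clear of the dispenser when shut. Origin: centre of the post's foot, 129 mm above the work surface; axes as the dispenser's. A yellow pointer is in line with the post's middle on +x. Slides out along the dispenser's -y by up to 68 mm; a spring shuts it: 4.5 N shut, plus 1.5 N per 10 mm.
- mark: Red mark, fixed block 20 (x) by 12 (y) by 6 mm on the gauge bar, 42 mm to +x of the handle's line and 25 to 50 mm farther out (-y) than the shut gate. Origin: centre of underside; axes as the dispenser's. The gate is at the mark when gate and mark origins have the same dispenser y; the pointer may be anywhere within the red block's 12 mm width.
- teapot: Bystander: cream teapot, radius 58 mm, 122 mm tall, spout to its +x (100 mm), handle to -x (93 mm), on the side of the dispenser away from the rack. Origin: centre of underside.
- kettle: Bystander: steel kettle, radius 70 mm, 138 mm tall, spout to +x and handle to -x (about 112 mm each), near the board's left (+y) end. Origin: centre of underside.
- bowls: Bystander: two nested melamine bowls, radius 50 mm, 51 mm tall together. Origin: centre of underside.
There are look-alikes about, which are no part of the job. Several things have the shape of the scoop; the one meant has the colours described above.

How it is judged (in metres and radians):
On the way, in this order (a step that is already met when the one before it is completed fails the run):
1. the scoop is off its hanger, carried by the gripper (horizontal distance between scoop and rack above 0.06 m and z of scoop in the frame of rack above 0.01 m and contact force between the fingers and scoop above 0.3 N), for 0.1 s.
2. the scoop stands upright with its foot wholly on the coaster, let go (horizontal distance between scoop and coaster below 0.012 m and z of scoop in the frame of coaster between -0.004 and 0.005 m and angle between scoop's own z axis and vertical below 0.1 rad and linear speed of scoop below 0.03 m/s and contact force between the fingers and scoop below 0.1 N), for 0.3 s.
3. the gate is held at the mark by the fingers (y of gate in the frame of mark between -0.006 and 0.006 m and linear speed of gate below 0.02 m/s and contact force between the fingers and gate above 3 N), for 0.5 s.
At the end, for the whole second after the job is handed in: Fingers hold the gate handle (over 3 N), pointer at rest within 6 mm of the mark's centre, no other object on the gate; scoop upright (0.1 rad), untouched, its centre within 12 mm of the coaster's; teapot, kettle and bowls within 30 mm of their starts (all of step 2 and all of step 3 and contact force between gate and scoop below 0.3 N and contact force between gate and teapot below 0.3 N and contact force between gate and kettle below 0.3 N and contact force between gate and bowls below 0.3 N and distance of each of teapot, kettle, bowls from where it was at the start of the episode below 0.03 m); the arm keeps its last pose, push and grip.
It fails at once if a bystander (teapot, kettle, bowls) is pushed more than 30 mm or tipped (distance of any of teapot, kettle, bowls from where it was at the start of the episode above 0.03 m or angle between any of teapot, kettle, bowls's own z axis and vertical above 0.35 rad).
It fails at once if the scoop is dropped: loose in the air more than 20 mm above the coaster, away from the rack (contact force between the fingers and scoop below 0.02 N and z of scoop in the frame of coaster above 0.02 m and horizontal distance between scoop and rack above 0.06 m).
It also fails if it takes over 54 s, if anything falls off the work surface, if the arm or the gripper's body presses on something with over 40 N, if the wrist force passes 120 N, or if a joint passes its speed limit or range.

### The arm

A 7-joint arm with a two-finger parallel gripper is mounted at the origin on the work surface. World frame = base frame: x ahead of the robot, y to its left, z up, the work surface at z = 0. Lengths are in m, angles in degrees, forces in N, time in s.
With the tool pointing down it reaches from about 0.425 to 0.8 m from the base axis. Payload 8.3 kg.
Tool frame: the origin (TCP) lies midway between the tips of the shut fingers; the grasp point (between the pads) lies robot.grip_depth behind it (robot.grip_depth is the distance from the TCP to the grasp point, in m); x points along the fingers, z is the direction in which the jaws open and shut, and the axes are right-handed (so a half turn about x gives the same grasp; the last joint's range is limited). The gripper opens to 85 mm and grips with 20 to 120 N. Pads are 22 mm wide; open, the fingers measure 114 mm over their backs; the gripper's body (76 mm by 85 mm) begins 54 mm behind the grasp point. The pads swing forward as they close: fully open they stand 13 mm farther back than shut.
Start: joints at [68.761, 21.967, 0.94, 78.501, -0.361, 79.538, -2.664], TCP at [0.189, -0.596, 0.231] pointing down, gripper open.
Joint ranges: [-169.22, 169.22], [-14.56, 117.87], [-87.37, 89.26], [10.42, 133.3], [-82.24, 262.24], [0.94, 117.77], [-172.7, 172.7]. Speed limits (degrees/s): [136.94, 136.94, 172.46, 172.46, 180, 180, 180].

### API

Orientations are given as a 3x3 rotation matrix whose columns are the frame's x, y, z axes.
In Python, from rig import readout, eyes, job_done, robot gives the robot as it stands. The module is installed in compiled form; this text tells all that it offers.
- The arm moves only by the tool carry_out, never from a script. Its arguments are lists of equal length, an entry for each row: "slide": the shift along the tool's x, y, z in cm, a list of three; "turn": the turn about the tool's x in units of 8 degrees (1.0 is 8 degrees); "gripper": the gripper command: -1 is shut, 1 is fully open, values between are in proportion. A call has 1 to 5 rows; each row is the pose to reach, as a shift and turn from the pose measured when the call began, along the tool's axes at that moment; what a row does not reach only later rows make up. A row lasts 1/10 s, in which the tool goes at most 50 mm and 8.59 degrees, less where a joint would pass 70% of its speed; a pose out of reach is approached as far as the arm can. A call with a gripper value outside its range is refused whole. The fingers move at their own pace and stop on an object; the grip force is fixed at half the most. Time passes only in rows, so rows that repeat a pose let the fingers close. It gives the time, the measured TCP pose, the force and the opening at its end, in the units of the state.
- readout.sense(): the state, without advancing time (a new reading comes with each control period).
- eyes.read_camera(name): name is "scene" or "top" or "wrist"; returns a dict with "img" (400x640x3 uint8, blue, green, red), "fx", "fy", "cx", "cy" (pixels), "origin" and "attitude" of the camera in the world; the wrist camera has in their place "tool_from_camera" (4x4, takes a point from camera to tool coordinates, whose origin is the TCP and whose axes are the tool frame's). Camera axes: x right, y down, z forward; pixel columns grow to the right and rows downward; lengths in m; the calibration is good to about 2 mm. A picture is of the moment at which its call begins: read the wrist's pose just before it. There is no depth.
- job_done(): hands the job in, once; it reports no verdict.
The state is a dict: "clock": time; "joints": joint angles; "qvel": joint speeds; "effort": joint torques, N m; "tool_pos": TCP position; "tcp_rot": TCP orientation; "contact_force": force on the tool from outside, world axes, zero at the start; "wrist_torque": the same for the moment, N m; "width": opening from 0.0 (shut) to 1.0 (fully open).
Only numpy, scipy, OpenCV 4.12 (cv2) and the standard library are available. Lean on these libraries where they do the work, as an engineer would, in place of code of your own. Each camera call takes 0.05 s, during which the arm holds its last target.

## Working session

There is one attempt and no reset: what is moved stays moved. The work goes in short steps, Python scripts to look and compute and a tool call to move; the robot and the scene stay as the last step left them, time stands still between calls to the robot, and variables do not carry over. Pictures are saved under pics/ and viewed, and the job is handed in when it is done.

Besides the shell and the picture viewer there is one more tool, called as a command line: name --pt "numbers of a row" for each row, then --argument value for the rest. carry_out: Moves the arm, as the interface text tells. Its arguments: {"type":"object","properties":{"slide":{"type":"array"},"turn":{"type":"array"},"gripper":{"type":"array"}},"required":["slide","turn","gripper"]}

```bash
mkdir -p pics
cat > h.py <<'E'
import numpy as np, cv2
from rig import readout, eyes, job_done, robot
def ray(c,u,v):
    d=np.array(c["attitude"])@np.array([(u-c["cx"])/c["fx"],(v-c["cy"])/c["fy"],1.]); return np.array(c["origin"]),d
def onz(c,u,v,z):
    o,d=ray(c,u,v); return o+d*(z-o[2])/d[2]
def proj(c,p):
    q=np.array(c["attitude"]).T@(np.array(p)-np.array(c["origin"])); return [round(float(c["fx"]*q[0]/q[2]+c["cx"]),1),round(float(c["fy"]*q[1]/q[2]+c["cy"]),1)]
def tri(c1,p1,c2,p2):
    o1,d1=ray(c1,*p1);o2,d2=ray(c2,*p2);d1/=np.linalg.norm(d1);d2/=np.linalg.norm(d2)
    s=np.linalg.lstsq(np.c_[d1,-d2],o2-o1,rcond=None)[0]
    a=o1+s[0]*d1;b=o2+s[1]*d2
    return (a+b)/2,np.linalg.norm(a-b)
E
python3 - <<'E'
from h import *
import pickle
s=readout.sense(); print(s, robot.grip_depth)
for n in ("scene","top","wrist"):
    c=eyes.read_camera(n); cv2.imwrite(f"pics/{n}0.png",c["img"]); pickle.dump(dict(c),open(n+"0.pkl","wb"))
    print(n,{k:v for k,v in c.items() if k!="img"})
E
```

```text
{'clock': 0.0, 'joints': array([68.75971563, 22.01522915,  0.93821142, 78.56260617, -0.36080952,
       79.53704823, -2.66395143]), 'qvel': array([ 0.00614342, -0.01190173,  0.09829218, -0.0951736 ,  0.04742355,
        0.01848629,  0.03785537]), 'effort': array([ 4.81764182e-04, -6.27578974e+01,  8.44607335e-01, -3.71823299e+01,
        1.66275044e-02,  1.43210133e-02, -1.49538340e-05]), 'tool_pos': array([ 0.18923845, -0.59513121,  0.23026886]), 'tcp_rot': array([[-6.29228171e-04,  9.52977707e-01,  3.03039755e-01],
       [ 1.85170023e-03,  3.03040406e-01, -9.52975909e-01],
       [-9.99998088e-01, -3.85005042e-05, -1.95531060e-03]]), 'contact_force': array([-0.17869251, -0.66933867,  0.32173432]), 'wrist_torque': array([ 0.00787902, -0.0026775 ,  0.05319903]), 'width': 0.9983600150466718} 0.0187
scene {'fx': 389.7606239542798, 'fy': 389.7606239542798, 'cx': 317.77610926584407, 'cy': 193.1466437817577, 'origin': array([0.82913204, 0.71349575, 0.99091378]), 'attitude': array([[-0.86281357,  0.39881835, -0.31063912],
       [ 0.50527643,  0.66120223, -0.55453344],
       [-0.01576284, -0.6354176 , -0.77200777]])}
top {'fx': 430.1609770702669, 'fy': 430.1609770702669, 'cx': 323.25700384421367, 'cy': 201.09067660354808, 'origin': array([0.41264047, 0.07775958, 1.22372657]), 'attitude': array([[-0.01969731, -0.99844037,  0.05223827],
       [-0.99976124,  0.02016384,  0.0084188 ],
       [-0.00945899, -0.05205997, -0.99859916]])}
wrist {'fx': 320.64208613257426, 'fy': 320.64208613257426, 'cx': 316.81460829446206, 'cy': 192.18258689790898, 'tool_from_camera': array([[-3.80513753e-04, -3.19646979e-01,  9.47536630e-01,
        -1.43687189e-01],
       [-6.73021110e-04, -9.47536402e-01, -3.19647172e-01,
         8.22955014e-02],
       [ 9.99999701e-01, -7.59342299e-04,  1.45421468e-04,
         6.12574999e-04],
       [ 0.00000000e+00,  0.00000000e+00,  0.00000000e+00,
         1.00000000e+00]])}
```

View pics/scene0.png

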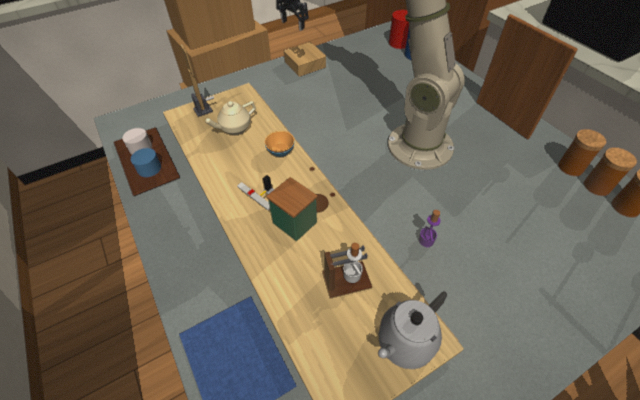

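View pics/top0.png

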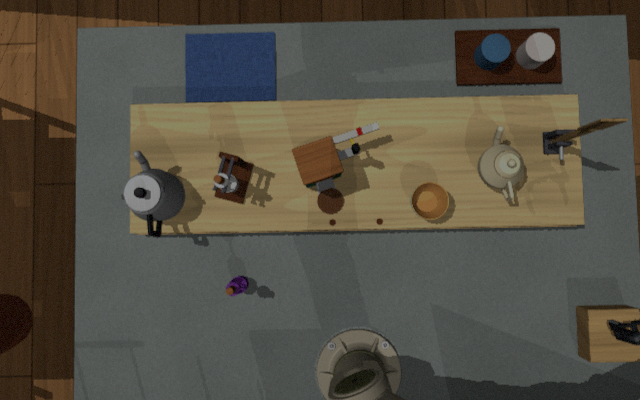

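View pics/wrist0.png

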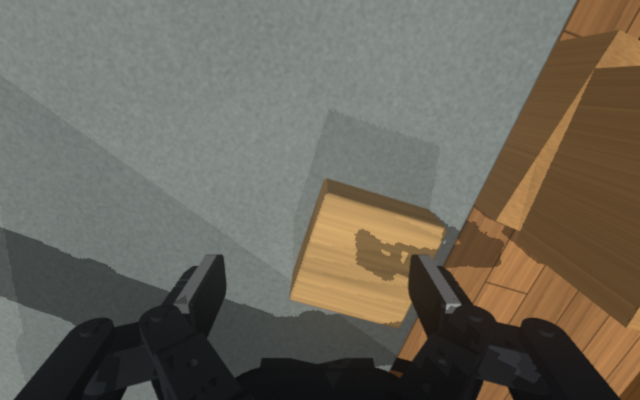

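Run:
```python
from h import *
t=cv2.imread("pics/top0.png");s=cv2.imread("pics/scene0.png")
cv2.imwrite("pics/topc.png",cv2.resize(t[115:225,200:400],None,fx=4,fy=4,interpolation=2))
cv2.imwrite("pics/scc.png",cv2.resize(s[165:305,225:385],None,fx=4,fy=4,interpolation=2))
```

```text
(no output)
```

View pics/topc.png

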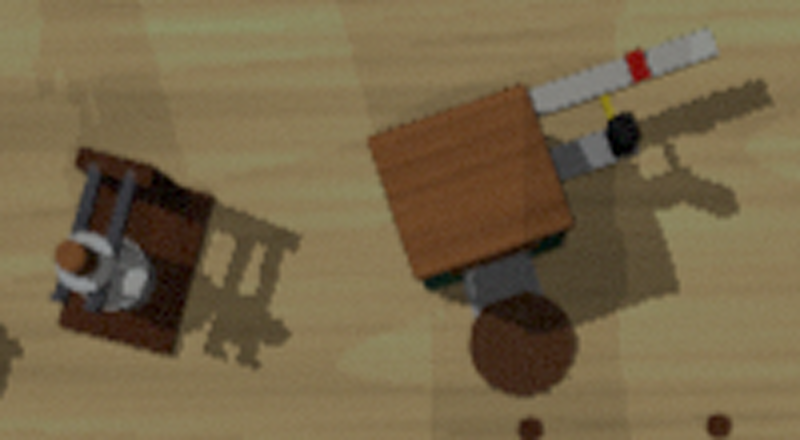

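View pics/scc.png

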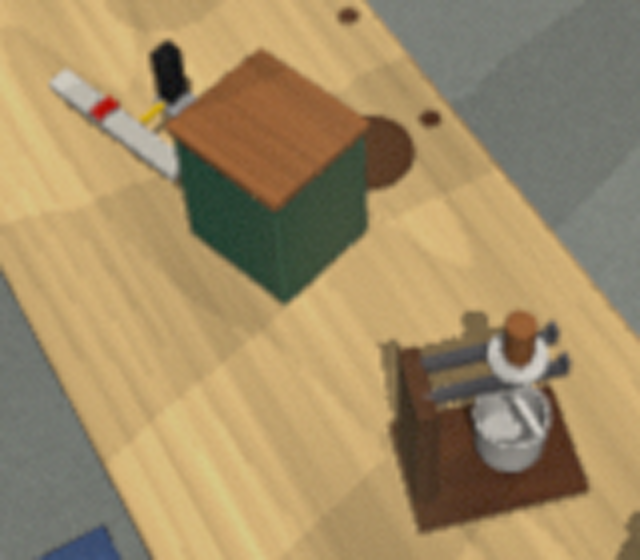

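Run:
```python
from h import *
import pickle
T=pickle.load(open("top0.pkl","rb"));S=pickle.load(open("scene0.pkl","rb"))
def tc(u,v): return (u/4+200-.375, v/4+115-.375)
def sc(u,v): return (u/4+225-.375, v/4+165-.375)
for n,z,p in [("woodtop",.18,[(370,138),(522,85),(572,225),(415,280)]),("mark",.135,[(637,66)]),("gaugetip",.129,[(712,43)]),("coaster",.054,[(524,344)]),("handletop",.179,[(623,134)]),("pointer tip",.13,[(604,98)]),("knobtop",.215,[(75,254)]),("prongL",.175,[(96,172),(64,290)]),("prongR",.175,[(128,175),(100,290)]),("base corners",.058,[(176,353),(60,322),(212,195)])]:
    print(n,[np.round(onz(T,*tc(*q),z),4)[:2] for q in p])
for n,z,p in [("mark",.135,[(105,107)]),("handletop",.179,[(167,50)]),("coaster",.054,[(374,152)]),("knobtop",.215,[(520,321)]),("base",.058,[(585,485),(422,530)]),("woodtop",.18,[(262,50),(370,125),(275,208),(168,125)])]:
    print("S",n,[np.round(onz(S,*sc(*q),z),4)[:2] for q in p])
hsv=cv2.cvtColor(T["img"],cv2.COLOR_BGR2HSV)
g=T["img"].astype(int)
red=((g[...,2]>130)&(g[...,1]<70)&(g[...,0]<80)).astype(np.uint8)
print(cv2.connectedComponentsWithStats(red)[2:])
print(tri(T,tc(75,254),S,sc(520,321)), tri(T,tc(637,66),S,sc(105,107)), tri(T,tc(623,134),S,sc(167,50)))
```

```text
woodtop [array([0.5961, 0.1602]), array([0.6268, 0.0666]), array([0.54  , 0.0379]), array([0.5084, 0.1342])]
mark [array([ 0.6467, -0.0075])]
gaugetip [array([ 0.6618, -0.0565])]
coaster [array([0.4747, 0.0675])]
handletop [array([0.5954, 0.0055])]
pointer tip [array([0.6275, 0.0137])]
knobtop [array([0.5247, 0.3327])]
prongL [array([0.5795, 0.3295]), array([0.5071, 0.3497])]
prongR [array([0.5772, 0.3098]), array([0.5067, 0.3276])]
base corners [array([0.4731, 0.3041]), array([0.4959, 0.3829]), array([0.5806, 0.2784])]
S mark [array([ 0.6456, -0.006 ])]
S handletop [array([0.5964, 0.0058])]
S coaster [array([0.4702, 0.0734])]
S knobtop [array([0.5222, 0.3345])]
S base [array([0.4931, 0.3824]), array([0.5998, 0.3549])]
S woodtop [array([0.5397, 0.0411]), array([0.5091, 0.1383]), array([0.5961, 0.1661]), array([0.6253, 0.0682])]
(array([[     0,      0,    640,    400, 256000]], dtype=int32), array([[319.5, 199.5]]))
(array([0.52346096, 0.33361416, 0.21484983]), np.float64(0.0030090597317239884)) (array([ 0.64608893, -0.00719548,  0.13424193]), np.float64(0.001657072737205039)) (array([0.5958523 , 0.00523831, 0.1781326 ]), np.float64(0.000648864913984253))
```

```bash
cat >> h.py <<'E'
def go(*targets):
    s=readout.sense();R=np.array(s["tcp_rot"]);p=np.array(s["tool_pos"])
    print("t",round(s["clock"],2),"p",np.round(p,4),"zang",round(np.degrees(np.arctan2(R[1,2],R[0,2])),2),"tilt",np.round(R[2],3),"F",np.round(s["contact_force"],1),"w",round(s["width"],3),"j",np.round(s["joints"]))
    for t in targets: print(t,"slide cm",np.round(R.T@(np.array(t)-p)*100,2))
E
python3 -c "
from h import *
go([.40,-.47,.30],[.5,-.35,.3])"
```

```text
t 0.15 p [ 0.1893 -0.5953  0.2305] zang -72.36 tilt [-1.     0.    -0.001] F [ 0.2  1.4 -0.7] w 1.004 j [69. 22.  1. 79. -0. 80. -3.]
[0.4, -0.47, 0.3] slide cm [-6.94 23.88 -5.56]
[0.5, -0.35, 0.3] slide cm [ -6.93  37.04 -13.97]
```

carry_out --pt "-5 4 -1" --pt "-7 9 -2" --pt "-7 14 -3" --pt "-7 19 -4.5" --pt "-7 24 -5.6" --turn '[0.5,1,1.5,2,2]' --gripper '[1,1,1,1,1]'

```text
clock: 0.65
tool_pos: [0.385, -0.4785, 0.3008]
tcp_rot: [[-0.0, 1.0, 0.026], [0.001, 0.026, -1.0], [-1.0, -0.0, -0.001]]
contact_force: [0.6, -0.9, 0.0]
width: 1.005
```

```bash
python3 -c "
from h import *
go([.53,-.27,.3],[.56,-.2,.3])"
```

```text
t 0.65 p [ 0.385  -0.4785  0.3008] zang -88.52 tilt [-1.    -0.    -0.001] F [ 0.6 -0.9  0. ] w 1.005 j [ 50.  20.  -3.  73.   1.  88. -41.]
[0.53, -0.27, 0.3] slide cm [  0.1   15.03 -20.47]
[0.56, -0.2, 0.3] slide cm [  0.11  18.21 -27.39]
```

carry_out --pt "0 3 -4" --pt "0 6 -8" --pt "0 9 -12" --pt "0 12 -16" --pt "0 15 -20" --turn '[0,0,0,0,0]' --gripper '[1,1,1,1,1]'

```text
clock: 1.15
tool_pos: [0.5294, -0.2744, 0.3009]
tcp_rot: [[-0.0, 1.0, 0.026], [0.001, 0.026, -1.0], [-1.0, -0.0, -0.001]]
contact_force: [1.3, -0.4, -1.1]
width: 1.001
```

carry_out --pt "0 1 -5" --pt "0 1 -9.5" --pt "0 1 -14" --pt "0 1 -19" --pt "0 1 -23" --turn '[0,0,0,0,0]' --gripper '[1,1,1,1,1]'

```text
clock: 1.65
tool_pos: [0.533, -0.0409, 0.301]
tcp_rot: [[-0.001, 1.0, 0.028], [0.001, 0.028, -1.0], [-1.0, -0.001, -0.001]]
contact_force: [0.1, -0.2, -0.6]
width: 0.999
```

carry_out --pt "0 0 -5" --pt "0 0 -9" --pt "0 0 -13" --pt "0 -1 -18" --pt "0 -2 -22" --turn '[0,0,0,0,0]' --gripper '[1,1,1,1,1]'

```text
clock: 2.15
tool_pos: [0.5061, 0.1809, 0.301]
tcp_rot: [[-0.001, 1.0, 0.029], [0.002, 0.029, -1.0], [-1.0, -0.001, -0.002]]
contact_force: [0.4, 0.4, 0.7]
width: 1.004
```

```bash
python3 -c "
from h import *
go([.524,.334,.3],[.4,.334,.3])
c=eyes.read_camera('wrist');cv2.imwrite('pics/w1.png',c['img'])"
```

```text
t 2.15 p [0.5061 0.1809 0.301 ] zang -88.36 tilt [-1.    -0.001 -0.002] F [0.4 0.4 0.7] w 1.004 j [  -0.   12.  -27.   84.    5.   85. -116.]
[0.524, 0.334, 0.3] slide cm [  0.13   2.23 -15.25]
[0.4, 0.334, 0.3] slide cm [  0.15 -10.16 -15.61]
```

View pics/w1.png

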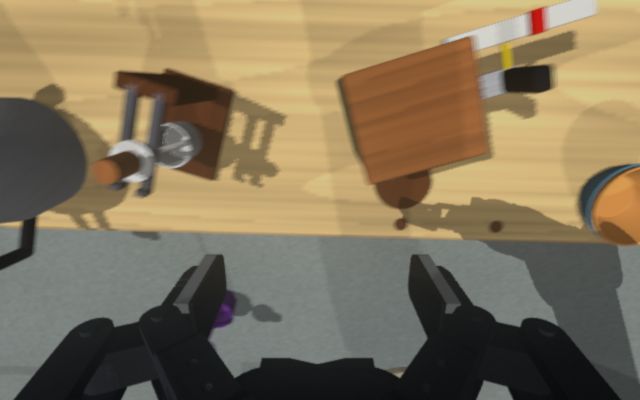

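```bash
cat >> h.py <<'E'
def wcam(save=None):
    s=readout.sense();c=dict(eyes.read_camera('wrist'));R=np.array(s["tcp_rot"]);M=np.array(c["tool_from_camera"])
    c["attitude"]=R@M[:3,:3];c["origin"]=R@M[:3,3]+np.array(s["tool_pos"])
    if save: cv2.imwrite("pics/"+save+".png",c["img"])
    return c
E
python3 -c "
from h import *
c=wcam('w2');im=c['img']
cv2.imwrite('pics/w2c.png',cv2.resize(im[60:220,70:270],None,fx=4,fy=4,interpolation=2))
cv2.imwrite('pics/w2d.png',cv2.resize(im[0:120,430:590],None,fx=5,fy=5,interpolation=2))
import pickle;pickle.dump(c,open('w2.pkl','wb'))
"
```

```text
(no output)
```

View pics/w2c.png

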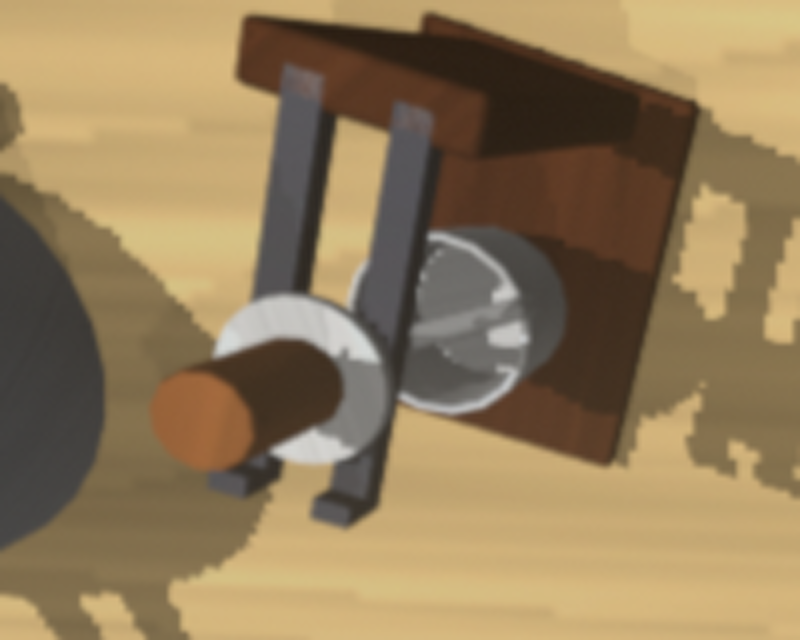

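View pics/w2d.png

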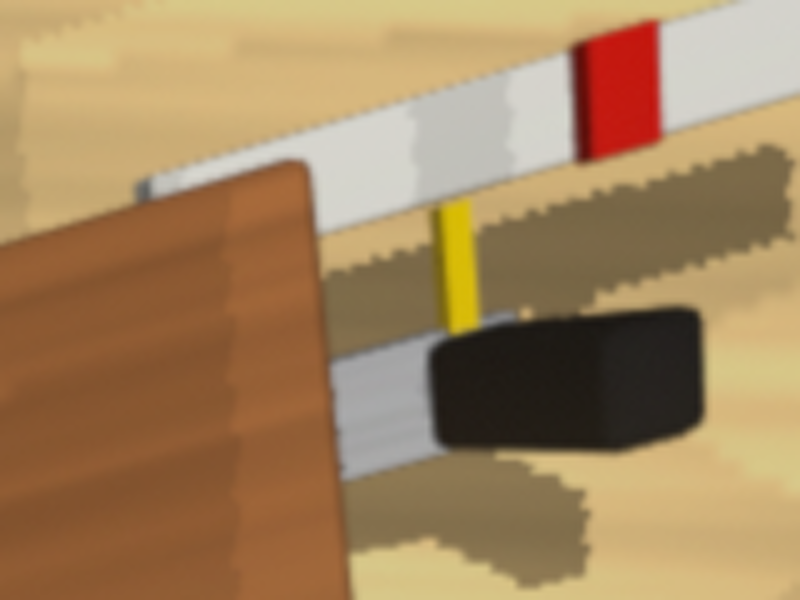

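```bash
python3 -c "
from h import *
import pickle
c=pickle.load(open('w2.pkl','rb'))
print('knob',onz(c,119.6,164.6,.215),'red',onz(c,555.0,17.6,.135),'handle',onz(c,560.,75.2,.179),'ptr',onz(c,430+457/5-.4,202/5-.4,.131))
f=lambda u,v:onz(c,u/4+69.6,v/4+59.6,.175)
print('prongL',f(303,70),f(258,300),'R',f(412,108),f(360,455))
for t in ((.524,.334,.3),(.524,.334,.24)): pass
go([.524,.333,.3],[.524,.333,.24])
"
```

```text
knob [0.52313565 0.33544378 0.215     ] red [ 0.6465505  -0.00979551  0.135     ] handle [0.59852757 0.00385474 0.179     ] ptr [0.6286707  0.01279218 0.131     ]
prongL [0.58493592 0.32864485 0.175     ] [0.5388292  0.34422399 0.175     ] R [0.5785546  0.30772835 0.175     ] [0.50577407 0.32679984 0.175     ]
t 2.25 p [0.5039 0.1859 0.3015] zang -87.78 tilt [-1.    -0.001 -0.004] F [1.2 0.7 0.3] w 1.004 j [  -0.   12.  -28.   84.    5.   85. -116.]
[0.524, 0.333, 0.3] slide cm [  0.21   2.58 -14.62]
[0.524, 0.333, 0.24] slide cm [  6.21   2.59 -14.59]
```

carry_out --pt "0 0.7 -4" --pt "0 1.4 -8" --pt "0 2 -12" --pt "1 2.6 -14.7" --pt "2 2.6 -14.7" --turn '[0,0,0,0,0]' --gripper '[0.4,0.4,0.4,0.4,0.4]'

```text
clock: 2.75
tool_pos: [0.5228, 0.3381, 0.2807]
tcp_rot: [[-0.004, 0.999, 0.044], [0.006, 0.044, -0.999], [-1.0, -0.003, -0.006]]
contact_force: [-0.6, -0.6, -0.6]
width: 0.699
```

carry_out --pt "0 0 0" --pt "0 0 0" --turn '[0,0]' --gripper '[0.4,0.4]'

```text
clock: 2.95
tool_pos: [0.5228, 0.3372, 0.2803]
tcp_rot: [[-0.005, 0.999, 0.044], [0.005, 0.044, -0.999], [-1.0, -0.004, -0.005]]
contact_force: [0.5, 0.1, -0.9]
width: 0.698
```

```bash
python3 -c "
from h import *
go([.5235,.334,.24],[.5235,.334,.184])
c=wcam('w3');print(proj(c,[.5235,.334,.215]))
import pickle;pickle.dump(c,open('w3.pkl','wb'))
"
```

```text
t 2.95 p [0.5228 0.3372 0.2803] zang -87.49 tilt [-1.    -0.004 -0.005] F [ 0.5  0.1 -0.9] w 0.698 j [ -14.   24.  -31.   73.   11.   87. -131.]
[0.5235, 0.334, 0.24] slide cm [4.03 0.07 0.35]
[0.5235, 0.334, 0.184] slide cm [9.63 0.09 0.38]
[321.1, 207.3]
```

View pics/w3.png

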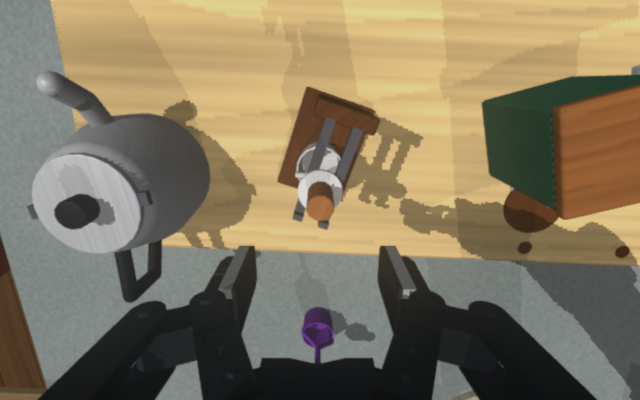

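carry_out --pt "3 0.1 0.35" --pt "6 0.1 0.35" --pt "8 0.1 0.35" --pt "9.5 0.1 0.35" --pt "9.5 0.1 0.35" --turn '[0,0,0,0,0]' --gripper '[0.4,0.4,0.4,0.4,0.4]'

```text
clock: 3.5
tool_pos: [0.5238, 0.3325, 0.1845]
tcp_rot: [[-0.005, 0.999, 0.042], [0.004, 0.042, -0.999], [-1.0, -0.005, -0.004]]
contact_force: [0.5, -1.0, 0.2]
width: 0.7
```

```bash
python3 -c "
from h import *
go([.5235,.334,.184])
c=wcam('w4');print(proj(c,[.5235,.334,.215]))
cv2.imwrite('pics/w4c.png',c['img'][100:400,150:500])
"
```

```text
t 3.5 p [0.5238 0.3325 0.1845] zang -87.61 tilt [-1.    -0.005 -0.004] F [ 0.5 -1.   0.2] w 0.7 j [ -13.   26.  -30.   82.   13.   76. -132.]
[0.5235, 0.334, 0.184] slide cm [ 0.05 -0.02 -0.15]
[311.6, 293.7]
```

View pics/w4c.png

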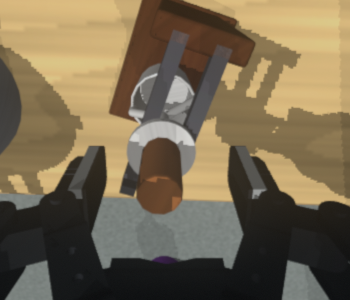

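carry_out --pt "0 0 -0.2" --pt "0 0 -0.2" --pt "0 0 -0.2" --pt "0 0 -0.2" --pt "0 0 -0.2" --turn '[0,0,0,0,0]' --gripper '[0.4,-1,-1,-1,-1]'

```text
clock: 4.05
tool_pos: [0.5245, 0.3356, 0.187]
tcp_rot: [[-0.002, 0.999, 0.042], [0.006, 0.042, -0.999], [-1.0, -0.002, -0.006]]
contact_force: [0.5, -0.4, 4.4]
width: 0.213
```

carry_out --pt "0 0 0" --pt "0 0 0" --pt "0 0 0" --turn '[0,0,0]' --gripper '[-1,-1,-1]'

```text
clock: 4.35
tool_pos: [0.5245, 0.3356, 0.1871]
tcp_rot: [[-0.002, 0.999, 0.042], [0.006, 0.042, -0.999], [-1.0, -0.002, -0.006]]
contact_force: [-0.2, 0.2, 1.6]
width: 0.214
```

```bash
python3 -c "
from h import *
s=readout.sense();p=np.array(s['tool_pos'])
d=np.array([-.966,.26,0])
go(p+[0,0,.017],p+d*.08+[0,0,.017],p+d*.1+[0,0,.017])
"
```

```text
t 4.35 p [0.5245 0.3356 0.1871] zang -87.58 tilt [-1.    -0.002 -0.006] F [-0.2  0.2  1.6] w 0.214 j [ -14.   26.  -30.   82.   13.   76. -132.]
[0.52447563 0.33562214 0.20408589] slide cm [-1.7  -0.   -0.01]
[0.44719563 0.35642214 0.20408589] slide cm [-1.67 -7.64 -2.41]
[0.42787563 0.36162214 0.20408589] slide cm [-1.66 -9.55 -3.02]
```

carry_out --pt "-0.6 0 0" --pt "-1.2 0 0" --pt "-1.7 0 0" --pt "-1.7 0 0" --turn '[0,0,0,0]' --gripper '[-1,-1,-1,-1]'

```text
clock: 4.75
tool_pos: [0.5249, 0.3359, 0.2052]
tcp_rot: [[-0.001, 0.999, 0.042], [0.007, 0.042, -0.999], [-1.0, -0.001, -0.007]]
contact_force: [0.9, -0.2, -1.2]
width: 0.215
```

```bash
python3 -c "
from h import *
go()
c=wcam('w5')
cv2.imwrite('pics/w5c.png',cv2.resize(c['img'][100:400,180:480],None,fx=2,fy=2))
"
```

```text
t 4.75 p [0.5249 0.3359 0.2052] zang -87.59 tilt [-1.    -0.001 -0.007] F [ 0.9 -0.2 -1.2] w 0.215 j [ -14.   25.  -30.   80.   12.   78. -132.]
```

View pics/w5c.png

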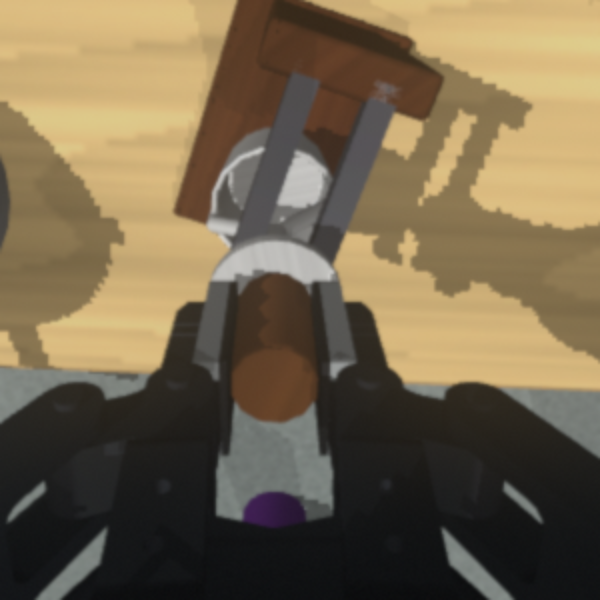

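carry_out --pt "0 -1.9 -0.6" --pt "0 -3.8 -1.2" --pt "0 -5.7 -1.8" --pt "0 -7.6 -2.4" --pt "0 -9 -2.8" --turn '[0,0,0,0,0]' --gripper '[-1,-1,-1,-1,-1]'

```text
clock: 5.3
tool_pos: [0.4321, 0.3604, 0.2048]
tcp_rot: [[-0.002, 0.999, 0.043], [0.006, 0.043, -0.999], [-1.0, -0.002, -0.006]]
contact_force: [-0.4, 0.4, -0.4]
width: 0.212
```

```bash
python3 -c "
from h import *
s=readout.sense();p=np.array(s['tool_pos'])
go([p[0],p[1],.27],[.46,.25,.27],[.475,.15,.27],[.475,.07,.27])
c=wcam('w6')
cv2.imwrite('pics/w6c.png',cv2.resize(c['img'][100:400,180:480],None,fx=2,fy=2))
"
```

```text
t 5.3 p [0.4321 0.3604 0.2048] zang -87.52 tilt [-1.    -0.002 -0.006] F [-0.4  0.4 -0.4] w 0.212 j [ -16.   18.  -33.   90.   10.   75. -138.]
[np.float64(0.4321473020964266), np.float64(0.36037360055565837), 0.27] slide cm [-6.52 -0.01 -0.04]
[0.46, 0.25, 0.27] slide cm [-6.59  2.29 11.11]
[0.475, 0.15, 0.27] slide cm [-6.66  3.36 21.16]
[0.475, 0.07, 0.27] slide cm [-6.71  3.01 29.15]
```

View pics/w6c.png

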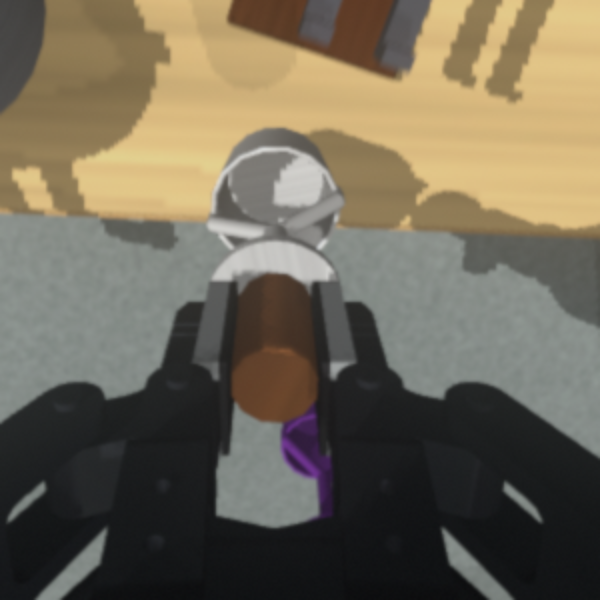

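carry_out --pt "-3 0 0" --pt "-6 0 0" --pt "-6.5 1 4" --pt "-6.5 2 8" --pt "-6.5 2.4 12" --turn '[0,0,-0.5,-1,-1.5]' --gripper '[-1,-1,-1,-1,-1]'

```text
clock: 5.85
tool_pos: [0.4609, 0.2405, 0.2694]
tcp_rot: [[-0.002, 0.967, 0.255], [0.007, 0.255, -0.967], [-1.0, 0.0, -0.007]]
contact_force: [0.7, -0.8, -0.9]
width: 0.214
```

```bash
python3 -c "
from h import *
go([.475,.15,.27],[.475,.07,.27])
"
```

```text
t 5.85 p [0.4609 0.2405 0.2694] zang -75.25 tilt [-1.     0.    -0.007] F [ 0.7 -0.8 -0.9] w 0.214 j [  -3.   10.  -31.   90.    5.   81. -110.]
[0.475, 0.15, 0.27] slide cm [-0.12 -0.94  9.11]
[0.475, 0.07, 0.27] slide cm [-0.18 -2.98 16.84]
```

carry_out --pt "0 -0.5 4" --pt "0 -1 8" --pt "0 -2 12" --pt "0 -3 16" --pt "0 -3 16.8" --turn '[-0.4,-0.4,-0.4,-0.4,-0.4]' --gripper '[-1,-1,-1,-1,-1]'

```text
clock: 6.35
tool_pos: [0.4752, 0.0639, 0.2682]
tcp_rot: [[-0.002, 0.954, 0.3], [0.005, 0.3, -0.954], [-1.0, -0.0, -0.005]]
contact_force: [-0.2, -0.6, -2.4]
width: 0.213
```

carry_out --pt "0 0 0" --pt "0 0 0" --turn '[0,0]' --gripper '[-1,-1]'

```text
clock: 6.55
tool_pos: [0.4754, 0.0638, 0.2682]
tcp_rot: [[-0.002, 0.954, 0.299], [0.005, 0.299, -0.954], [-1.0, -0.0, -0.005]]
contact_force: [0.4, 0.6, -0.7]
width: 0.213
```

```bash
python3 -c "
from h import *
import pickle
c=wcam('w7');pickle.dump(c,open('w7.pkl','wb'))
go([.4747,.07,.22])
for n in ('top','scene'):
  k=eyes.read_camera(n);cv2.imwrite('pics/'+n+'7.png',k['img']);pickle.dump(dict(k),open(n+'7.pkl','wb'))
  print(n,proj(k,[.4747,.07,.054]))
print(proj(c,[.4747,.07,.054]))
"
```

```text
t 6.6 p [0.4753 0.0648 0.2682] zang -72.48 tilt [-1.    -0.    -0.005] F [ 0.3  0.6 -0.8] w 0.215 j [ 11.   4. -24.  96.   1.  80. -85.]
[0.4747, 0.07, 0.22] slide cm [ 4.82  0.1  -0.49]
top [329.7, 200.6]
scene [316.3, 202.5]
[311.8, 159.2]
```

View pics/w7.png

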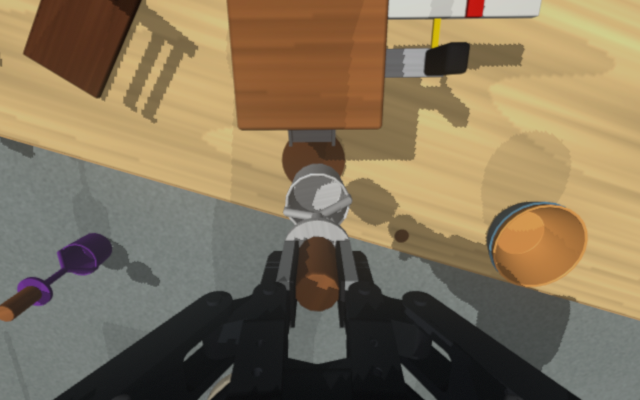

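View pics/scene7.png

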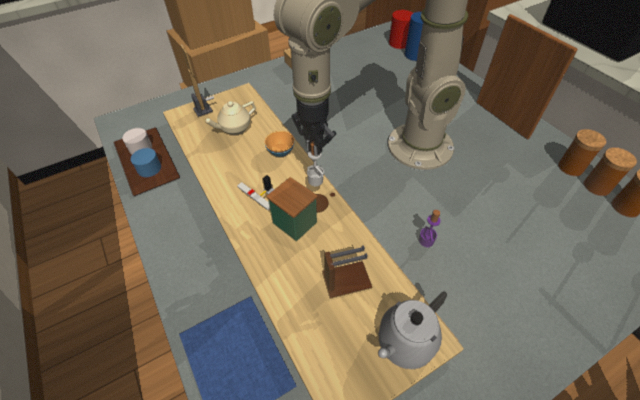

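Run:
```python
from h import *
import pickle
from scipy.optimize import least_squares
for f,seed in (("top0",(331,205)),("scene0",(322,206)),("w7",(300,170))):
    c=pickle.load(open(f+".pkl","rb"));im=c["img"];hsv=cv2.cvtColor(im,cv2.COLOR_BGR2HSV)
    print(f,im[seed[1],seed[0]],hsv[seed[1],seed[0]])
    m=((hsv[...,2]<95)&(hsv[...,0]<20)&(hsv[...,1]>80)).astype(np.uint8)
    n,l,st,ce=cv2.connectedComponentsWithStats(m)
    k=l[seed[1],seed[0]];print(k,st[k],ce[k])
    if k==0: continue
    ct=max(cv2.findContours((l==k).astype(np.uint8),cv2.RETR_EXTERNAL,cv2.CHAIN_APPROX_NONE)[0],key=len)[:,0]
    P=np.array([onz(c,u,v,.054)[:2] for u,v in ct])
    r=least_squares(lambda q:np.hypot(*(P-q).T)-.036,[.4747,.07],loss="soft_l1",f_scale=.0015)
    print(r.x,np.round(np.percentile(np.hypot(*(P-r.x).T),[5,25,50,75,95]),4))
```

```text
top0 [31 42 64] [ 10 131  64]
104 [ 305  139   59   75 1095] [336.08949772 186.73150685]
[0.53793324 0.03825339] [0.0158 0.0312 0.0463 0.0623 0.0984]
scene0 [40 59 91] [ 11 143  91]
194 [316 195  12  17 149] [321.02684564 202.73825503]
[0.48050916 0.06667626] [0.0091 0.0221 0.0346 0.0375 0.0398]
w7 [ 92  99 108] [ 13  38 108]
0 [     0      0    640    400 243737] [327.37618417 203.79326077]
```

Run:
```python
from h import *
import pickle
from scipy.optimize import least_squares
for f,(u0,u1,v0,v1),sel in (("top0",(314,350,188,220),lambda u,v:v>197),("scene0",(305,340,188,220),lambda u,v:(u>322)),("w7",(275,355,135,175),lambda u,v:(v<172)&(v>145)&((u<292)|(u>336)))):
    c=pickle.load(open(f+".pkl","rb"));im=c["img"];hsv=cv2.cvtColor(im,cv2.COLOR_BGR2HSV)
    m=((hsv[...,2]<105)&(hsv[...,0]<20)&(hsv[...,1]>95)).astype(np.uint8)
    w=np.zeros_like(m);w[v0:v1,u0:u1]=m[v0:v1,u0:u1]
    n,l,st,ce=cv2.connectedComponentsWithStats(w);k=1+np.argmax(st[1:,4]);print(f,st[k])
    ct=max(cv2.findContours((l==k).astype(np.uint8),cv2.RETR_EXTERNAL,cv2.CHAIN_APPROX_NONE)[0],key=len)[:,0]
    ct=np.array([q for q in ct if sel(*q)])
    P=np.array([onz(c,u,v,.054)[:2] for u,v in ct])
    r=least_squares(lambda q:np.hypot(*(P-q).T)-.0353,[.4747,.07],loss="soft_l1",f_scale=.0015)
    print(len(P),r.x,np.round(np.percentile(np.hypot(*(P-r.x).T),[5,25,50,75,95]),4))
```

```text
top0 [317 188  28  27 558]
43 [0.47493146 0.06828864] [0.0339 0.0344 0.0351 0.0362 0.0372]
scene0 [312 194  16  18 166]
16 [0.47619827 0.06871508] [0.0336 0.0346 0.0354 0.0359 0.0365]
w7 [ 283  136   62   39 1550]
57 [0.47373435 0.06753029] [0.0315 0.0343 0.0348 0.0352 0.0356]
```

```bash
python3 -c "
from h import *
go([.475,.0685,.175],[.475,.0685,.170])
"
```

```text
t 6.7 p [0.4751 0.0655 0.2682] zang -72.39 tilt [-1.    -0.    -0.005] F [ 0.3  0.1 -1.1] w 0.21 j [ 11.   4. -24.  96.   1.  80. -85.]
[0.475, 0.0685, 0.175] slide cm [ 9.32  0.08 -0.24]
[0.475, 0.0685, 0.17] slide cm [ 9.82  0.08 -0.24]
```

carry_out --pt "3 0.1 -0.25" --pt "6 0.1 -0.25" --pt "8 0.1 -0.25" --pt "9 0.1 -0.25" --pt "9.3 0.1 -0.25" --turn '[0,0,0,0,0]' --gripper '[-1,-1,-1,-1,-1]'

```text
clock: 7.2
tool_pos: [0.4747, 0.0695, 0.1744]
tcp_rot: [[-0.003, 0.953, 0.304], [0.005, 0.304, -0.953], [-1.0, -0.002, -0.006]]
contact_force: [0.2, -0.4, -0.6]
width: 0.216
```

carry_out --pt "0 0 0" --pt "0 0 0" --turn '[0,0]' --gripper '[-1,-1]'

```text
clock: 7.4
tool_pos: [0.4752, 0.07, 0.1754]
tcp_rot: [[-0.002, 0.952, 0.305], [0.005, 0.305, -0.952], [-1.0, -0.0, -0.006]]
contact_force: [-0.3, 1.0, 0.0]
width: 0.216
```

```bash
python3 -c "
from h import *
go([.475,.0685,.170])
c=wcam('w8')
cv2.imwrite('pics/w8c.png',cv2.resize(c['img'][50:350,180:480],None,fx=2,fy=2))
k=eyes.read_camera('scene');cv2.imwrite('pics/s8.png',cv2.resize(k['img'][120:240,260:380],None,fx=5,fy=5,interpolation=2))
"
```

```text
t 7.4 p [0.4752 0.07   0.1754] zang -72.26 tilt [-1.    -0.    -0.006] F [-0.3  1.   0. ] w 0.216 j [ 10.   8. -24. 104.   3.  69. -87.]
[0.475, 0.0685, 0.17] slide cm [ 0.54 -0.07  0.14]
```

View pics/w8c.png

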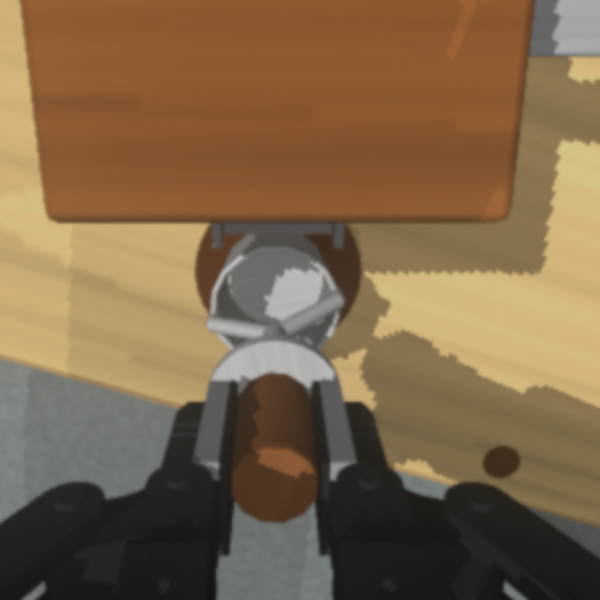

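View pics/s8.png

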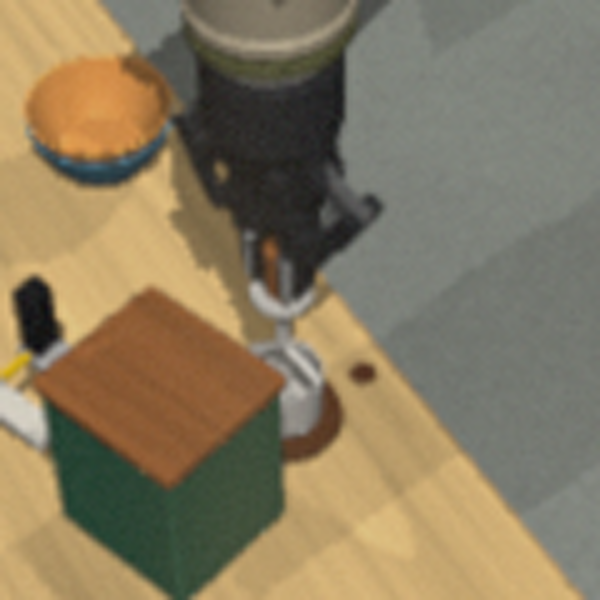

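carry_out --pt "0.1 -0.05 0.1" --pt "0.2 -0.05 0.1" --pt "0.3 -0.05 0.1" --pt "0.35 -0.05 0.1" --pt "0.4 -0.05 0.1" --turn '[0,0,0,0,0]' --gripper '[-1,-1,-1,-1,-1]'

```text
clock: 8.0
tool_pos: [0.4751, 0.0686, 0.1713]
tcp_rot: [[-0.002, 0.953, 0.304], [0.005, 0.304, -0.953], [-1.0, 0.0, -0.006]]
contact_force: [-0.4, -0.3, -0.7]
width: 0.214
```

carry_out --pt "0.05 0 0" --pt "0.1 0 0" --pt "0.1 0 0" --turn '[0,0,0]' --gripper '[-1,-1,-1]'

```text
clock: 8.3
tool_pos: [0.475, 0.0686, 0.1702]
tcp_rot: [[-0.002, 0.953, 0.304], [0.005, 0.304, -0.953], [-1.0, -0.0, -0.006]]
contact_force: [-0.3, -0.2, -1.0]
width: 0.22
```

carry_out --pt "0.1 0 0" --pt "0.15 0 0" --pt "0.2 0 0" --pt "0.2 0 0" --turn '[0,0,0,0]' --gripper '[-1,-1,-1,-1]'

```text
clock: 8.7
tool_pos: [0.476, 0.069, 0.17]
tcp_rot: [[0.001, 0.953, 0.304], [0.006, 0.304, -0.953], [-1.0, 0.003, -0.005]]
contact_force: [-3.1, -1.0, 11.6]
width: 0.211
```

```bash
python3 -c "
from h import *
go([.475,.0685,.170])
"
```

```text
t 8.7 p [0.476 0.069 0.17 ] zang -72.28 tilt [-1.     0.003 -0.005] F [-3.1 -1.  11.6] w 0.211 j [ 10.   8. -24. 105.   3.  68. -87.]
[0.475, 0.0685, 0.17] slide cm [-0.01 -0.11  0.02]
```

carry_out --pt "-0.1 -0.05 0" --pt "-0.1 -0.05 0" --pt "-0.1 -0.05 0" --pt "-0.1 -0.05 0" --pt "-0.1 -0.05 0" --turn '[0,0,0,0,0]' --gripper '[-1,-0.5,-0.2,0.1,0.1]'

```text
clock: 9.2
tool_pos: [0.4754, 0.0688, 0.1708]
tcp_rot: [[0.001, 0.953, 0.304], [0.005, 0.304, -0.953], [-1.0, 0.002, -0.005]]
contact_force: [0.1, 0.4, -0.9]
width: 0.551
```

carry_out --pt "0 0 0" --pt "0 0 0" --pt "0 0 0" --pt "0 0 0" --turn '[0,0,0,0]' --gripper '[0.1,0.1,0.1,0.1]'

```text
clock: 9.6
tool_pos: [0.4753, 0.0688, 0.1707]
tcp_rot: [[0.001, 0.953, 0.304], [0.006, 0.304, -0.953], [-1.0, 0.002, -0.005]]
contact_force: [0.2, -0.0, -0.5]
width: 0.55
```

```bash
python3 -c "
from h import *
go([.475,.0685,.25])
c=wcam('w9')
cv2.imwrite('pics/w9c.png',cv2.resize(c['img'][50:350,180:480],None,fx=2,fy=2))
"
```

```text
t 9.6 p [0.4753 0.0688 0.1707] zang -72.28 tilt [-1.     0.002 -0.005] F [ 0.2 -0.  -0.5] w 0.55 j [ 10.   8. -24. 105.   3.  68. -87.]
[0.475, 0.0685, 0.25] slide cm [-7.93 -0.03 -0.02]
```

View pics/w9c.png

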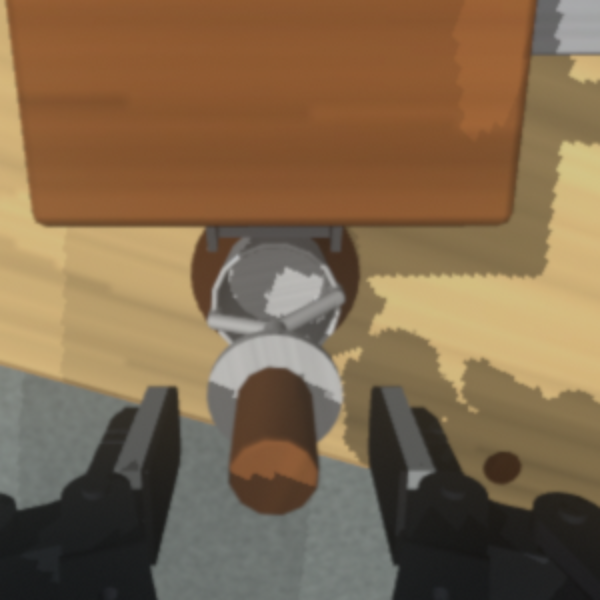

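carry_out --pt "-2 0 0" --pt "-4 0 0" --pt "-7 0 0" --pt "-10 0 0" --pt "-10 0 0" --turn '[0,0,0,0,0]' --gripper '[0.1,0.1,0.1,0.1,0.1]'

```text
clock: 10.15
tool_pos: [0.4772, 0.0687, 0.275]
tcp_rot: [[0.008, 0.953, 0.304], [0.006, 0.304, -0.953], [-1.0, 0.009, -0.004]]
contact_force: [0.8, 0.6, 0.7]
width: 0.547
```

carry_out --pt "0 0 0" --pt "0 0 0" --pt "0 0 0" --turn '[0,0,0]' --gripper '[0.1,0.1,0.1]'

```text
clock: 10.45
tool_pos: [0.4768, 0.0687, 0.2741]
tcp_rot: [[0.006, 0.952, 0.304], [0.006, 0.304, -0.953], [-1.0, 0.008, -0.004]]
contact_force: [0.3, -0.2, -0.6]
width: 0.551
```

```bash
python3 -c "
from h import *
import pickle
c=wcam('w10');pickle.dump(c,open('w10.pkl','wb'))
cv2.imwrite('pics/w10c.png',cv2.resize(c['img'][0:300,220:560],None,fx=2.3,fy=2))
print(proj(c,[.475,.0685,.198]),proj(c,[.475,.0685,.054]),c['fx'])
go([.596,.005,.27])
"
```

```text
[315.8, 205.7] [316.6, 162.0] 320.64208613257426
t 10.5 p [0.4768 0.0686 0.2741] zang -72.27 tilt [-1.     0.008 -0.004] F [-0.3  0.4  0.1] w 0.554 j [ 11.   4. -24.  95.   1.  81. -85.]
[0.596, 0.005, 0.27] slide cm [0.44 9.42 9.69]
```

View pics/w10.png

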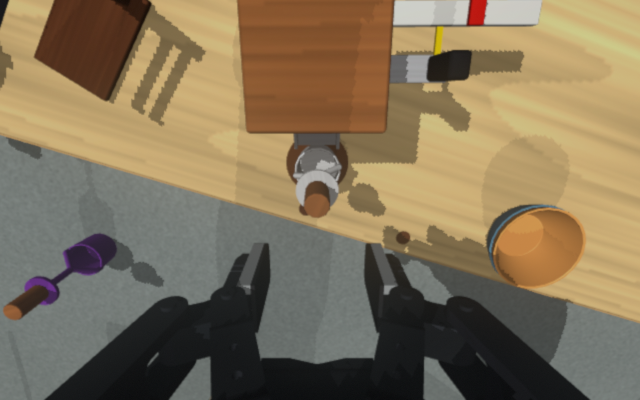

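carry_out --pt "0 2.5 2.5" --pt "0 5 5" --pt "0 7 7" --pt "0 9.4 9.7" --pt "0 9.4 9.7" --turn '[0,0,0,0,0]' --gripper '[0.1,0.1,0.1,0.1,0.1]'

```text
clock: 11.0
tool_pos: [0.5978, 0.0009, 0.2715]
tcp_rot: [[0.003, 0.954, 0.3], [0.005, 0.3, -0.954], [-1.0, 0.004, -0.004]]
contact_force: [-0.9, -0.7, -0.5]
width: 0.549
```

carry_out --pt "0 0 0" --pt "0 0 0" --pt "0 0 0" --turn '[0,0,0]' --gripper '[0.1,0.1,0.1]'

```text
clock: 11.3
tool_pos: [0.5973, 0.0015, 0.2715]
tcp_rot: [[0.002, 0.954, 0.301], [0.005, 0.301, -0.954], [-1.0, 0.004, -0.004]]
contact_force: [-0.5, 0.2, 0.0]
width: 0.555
```

```bash
python3 -c "
from h import *
import pickle
c=wcam('w11');pickle.dump(c,open('w11.pkl','wb'))
go([.596,.005,.21],[.596,.005,.143])
cv2.imwrite('pics/w11c.png',cv2.resize(c['img'][60:260,240:440],None,fx=3,fy=3,interpolation=2))
print(proj(c,[.596,.0052,.179]),proj(c,[.6463,-.0072,.135]))
"
```

```text
t 11.35 p [0.5973 0.0016 0.2718] zang -72.5 tilt [-1.     0.004 -0.004] F [-0.3  0.1 -0.8] w 0.553 j [ 12.  19. -20.  79.   6.  84. -80.]
[0.596, 0.005, 0.21] slide cm [ 6.18 -0.05 -0.34]
[0.596, 0.005, 0.143] slide cm [12.88 -0.08 -0.32]
[311.5, 195.9] [343.2, 131.1]
```

View pics/w11c.png

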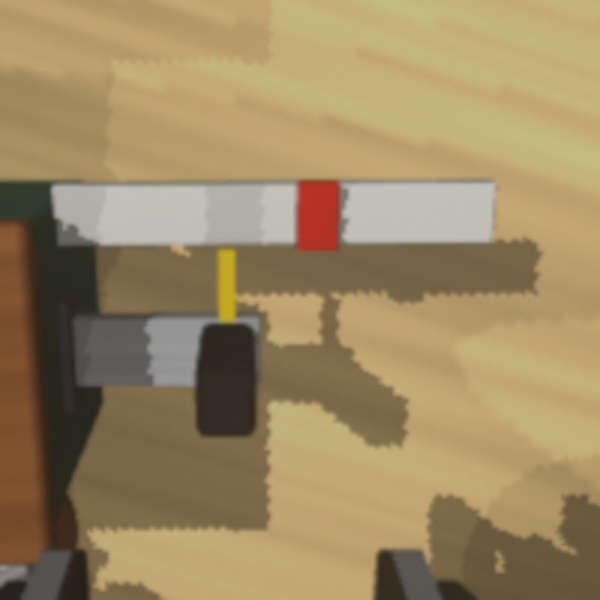

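carry_out --pt "4 0.1 -0.15" --pt "8 0.1 -0.15" --pt "10.5 0.1 -0.15" --pt "12.5 0.1 -0.15" --pt "12.8 0.1 -0.15" --turn '[0,0,0,0,0]' --gripper '[0.1,0.1,0.1,0.1,0.1]'

```text
clock: 11.85
tool_pos: [0.5963, 0.0043, 0.1415]
tcp_rot: [[-0.001, 0.953, 0.302], [0.005, 0.302, -0.953], [-1.0, 0.0, -0.005]]
contact_force: [-0.4, -0.1, -0.6]
width: 0.554
```

```bash
python3 -c "
from h import *
c=wcam('w12')
go([.597,.003,.143])
"
```

```text
t 11.9 p [0.5971 0.0043 0.1427] zang -72.46 tilt [-1.     0.002 -0.005] F [-1.1 -1.   0.5] w 0.55 j [ 12.  23. -20.  90.   8.  69. -82.]
[0.597, 0.003, 0.143] slide cm [-0.03 -0.04  0.12]
```

View pics/w12.png

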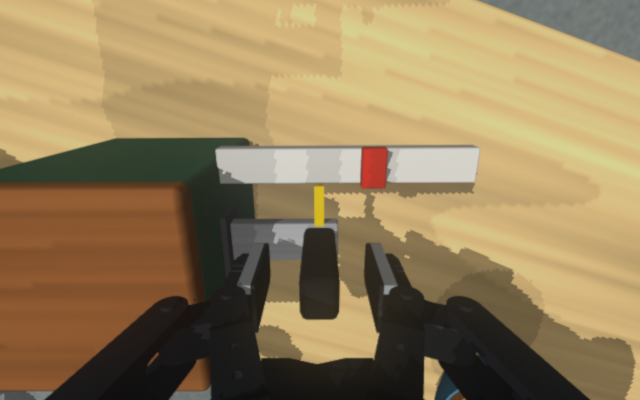

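Handle at (319,275) sits centred between the fingers; pointer (319,205), red mark (374,167). Close.

carry_out --pt "0 0 0.1" --pt "0 0 0.1" --pt "0 0 0.1" --pt "0 0 0.1" --pt "0 0 0.1" --turn '[0,0,0,0,0]' --gripper '[-1,-1,-1,-1,-1]'

```text
clock: 12.4
tool_pos: [0.598, 0.0038, 0.1445]
tcp_rot: [[0.003, 0.953, 0.302], [0.005, 0.302, -0.953], [-1.0, 0.004, -0.004]]
contact_force: [-2.2, 1.6, 7.2]
width: 0.175
```

carry_out --pt "0 0 0" --pt "0 0 0" --turn '[0,0]' --gripper '[-1,-1]'

```text
clock: 12.6
tool_pos: [0.598, 0.0038, 0.1445]
tcp_rot: [[0.003, 0.953, 0.302], [0.005, 0.302, -0.953], [-1.0, 0.004, -0.004]]
contact_force: [-0.8, 0.7, -0.9]
width: 0.178
```

```bash
python3 -c "
from h import *
c=wcam('w13')
s=readout.sense();p=np.array(s['tool_pos']);go(p+.027*np.array([.309,-.951,0]))
cv2.imwrite('pics/w13c.png',cv2.resize(c['img'][100:300,220:420],None,fx=3,fy=3,interpolation=2))
"
```

```text
t 12.65 p [0.598  0.0038 0.1445] zang -72.41 tilt [-1.     0.004 -0.004] F [-0.6  0.2 -1.3] w 0.181 j [ 12.  23. -20.  89.   8.  69. -82.]
[ 0.60632663 -0.02185499  0.14452059] slide cm [-0.01  0.02  2.7 ]
```

View pics/w13c.png

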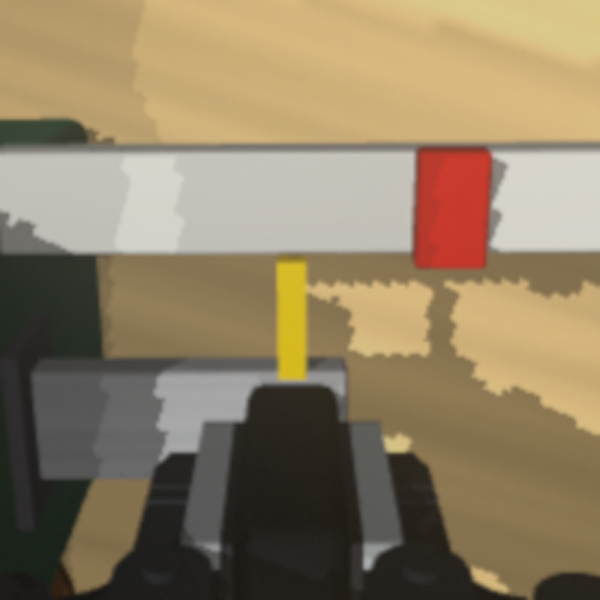

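carry_out --pt "0 0 0.5" --pt "0 0 1" --pt "0 0 1.6" --pt "0 0 2.2" --pt "0 0 2.7" --turn '[0,0,0,0,0]' --gripper '[-1,-1,-1,-1,-1]'

```text
clock: 13.15
tool_pos: [0.6056, -0.0196, 0.1445]
tcp_rot: [[0.002, 0.952, 0.305], [0.008, 0.305, -0.952], [-1.0, 0.004, -0.007]]
contact_force: [-5.6, 7.9, 1.9]
width: 0.178
```

carry_out --pt "0 0 0" --pt "0 0 0" --pt "0 0 0" --turn '[0,0,0]' --gripper '[-1,-1,-1]'

```text
clock: 13.45
tool_pos: [0.6049, -0.0175, 0.1445]
tcp_rot: [[-0.0, 0.952, 0.307], [0.01, 0.306, -0.952], [-1.0, 0.003, -0.009]]
contact_force: [-5.8, 6.6, 0.2]
width: 0.182
```

```bash
python3 -c "
from h import *
import pickle
c=wcam('w14');pickle.dump(c,open('w14.pkl','wb'));go()
cv2.imwrite('pics/w14c.png',cv2.resize(c['img'][100:300,220:420],None,fx=3,fy=3,interpolation=2))
"
```

```text
t 13.5 p [ 0.6049 -0.0175  0.1445] zang -72.15 tilt [-1.     0.003 -0.009] F [-4.4  6.1  0.7] w 0.178 j [ 14.  24. -20.  88.   8.  69. -79.]
```

View pics/w14c.png

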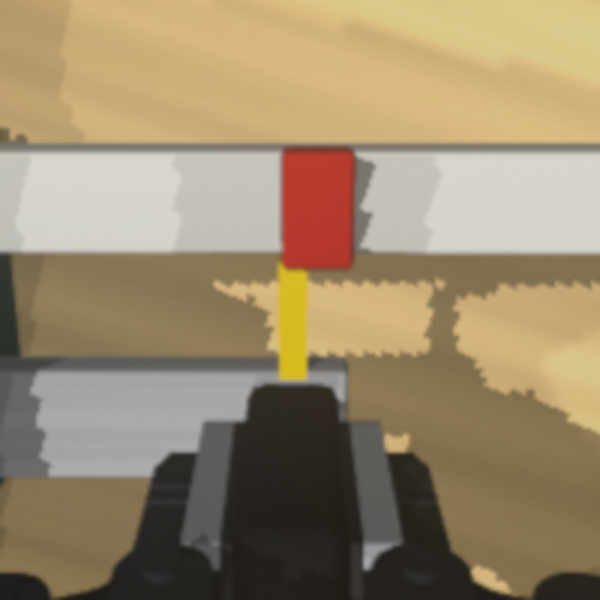

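carry_out --pt "0 0 0.3" --pt "0 0 0.6" --pt "0 0 0.7" --pt "0 0 0.7" --pt "0 0 0.7" --turn '[0,0,0,0,0]' --gripper '[-1,-1,-1,-1,-1]'

```text
clock: 14.0
tool_pos: [0.6063, -0.022, 0.1446]
tcp_rot: [[-0.002, 0.951, 0.308], [0.012, 0.308, -0.951], [-1.0, 0.002, -0.012]]
contact_force: [-4.8, 6.9, 1.1]
width: 0.179
```

```bash
python3 -c "
from h import *
import pickle
go();c=wcam('w15');go()
cv2.imwrite('pics/w15c.png',cv2.resize(c['img'][100:300,220:420],None,fx=3,fy=3,interpolation=2))
"
```

```text
t 14.0 p [ 0.6063 -0.022   0.1446] zang -72.04 tilt [-1.     0.002 -0.012] F [-4.8  6.9  1.1] w 0.179 j [ 14.  24. -20.  88.   8.  70. -79.]
t 14.05 p [ 0.6063 -0.022   0.1445] zang -72.04 tilt [-1.     0.002 -0.012] F [-5.1  6.5  1.1] w 0.18 j [ 14.  24. -20.  88.   8.  70. -79.]
```

View pics/w15c.png

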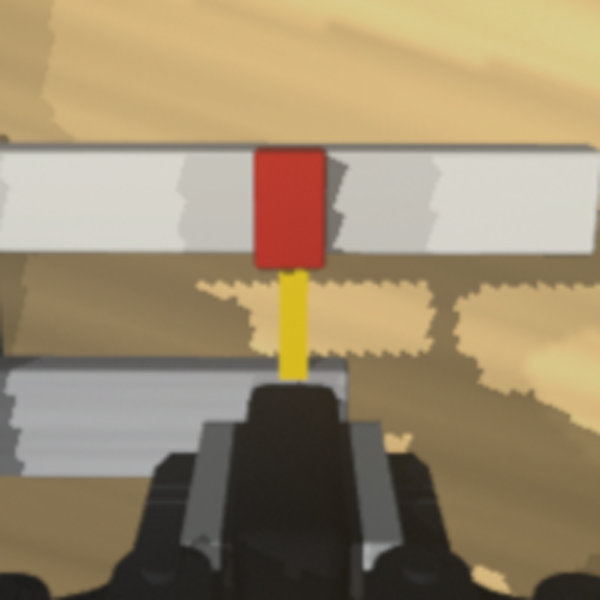

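carry_out --pt "0 0 0.23" --pt "0 0 0.23" --pt "0 0 0.23" --pt "0 0 0.23" --pt "0 0 0.23" --turn '[0,0,0,0,0]' --gripper '[-1,-1,-1,-1,-1]'

```text
clock: 14.55
tool_pos: [0.6063, -0.022, 0.1446]
tcp_rot: [[-0.003, 0.951, 0.31], [0.014, 0.31, -0.951], [-1.0, 0.001, -0.014]]
contact_force: [-5.9, 7.0, 1.0]
width: 0.174
```

```bash
python3 -c "
from h import *
go()
for i in range(8): c=wcam('w16')
go()
cv2.imwrite('pics/w16c.png',cv2.resize(c['img'][100:300,220:420],None,fx=3,fy=3,interpolation=2))
k=eyes.read_camera('scene');cv2.imwrite('pics/s16.png',cv2.resize(k['img'][90:240,220:380],None,fx=4,fy=4,interpolation=2))
cv2.imwrite('pics/s16full.png',k['img']);t=eyes.read_camera('top');cv2.imwrite('pics/t16.png',t['img'])
a=cv2.imread('pics/scene0.png')
for n,(u,v,w,h) in dict(kettle=(375,280,80,90),teapot=(200,95,60,45)).items(): print(n,np.abs(a[v:v+h,u:u+w].astype(int)-k['img'][v:v+h,u:u+w]).mean())
go()
"
```

```text
t 14.55 p [ 0.6063 -0.022   0.1446] zang -71.92 tilt [-1.     0.001 -0.014] F [-5.9  7.   1. ] w 0.174 j [ 14.  24. -20.  88.   8.  70. -78.]
t 14.95 p [ 0.6063 -0.022   0.1445] zang -71.91 tilt [-1.     0.001 -0.014] F [-6.2  7.6  1.4] w 0.18 j [ 14.  24. -20.  88.   8.  70. -78.]
kettle 4.270370370370371
teapot 33.13395061728395
t 15.05 p [ 0.6063 -0.022   0.1445] zang -71.91 tilt [-1.     0.001 -0.014] F [-5.7  7.3  1. ] w 0.18 j [ 14.  24. -20.  88.   8.  70. -78.]
```

View pics/w16c.png

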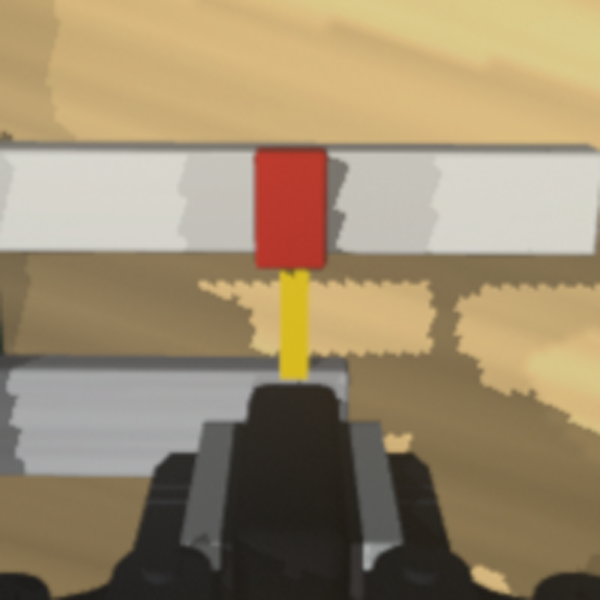

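View pics/s16.png

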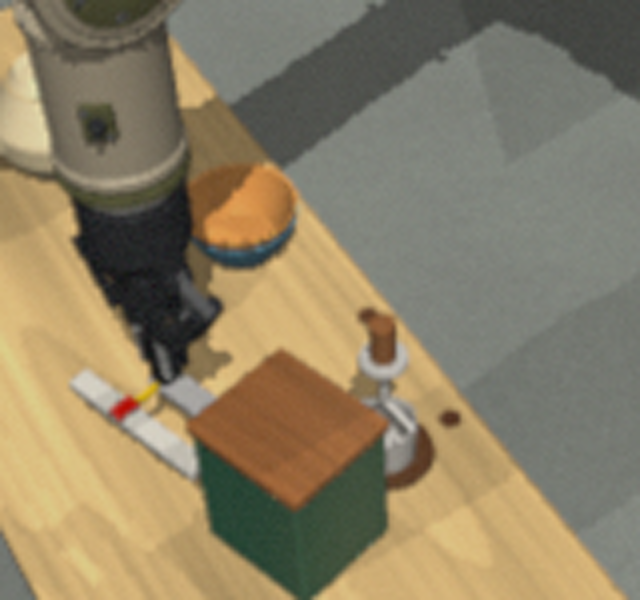

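```bash
python3 -c "
from h import *
k=eyes.read_camera('scene');print('knob',onz(k,381/4+220-.4,320/4+90-.4,.198));go()
job_done()"
```

```text
knob [0.4742887 0.0667651 0.198    ]
t 15.1 p [ 0.6063 -0.022   0.1446] zang -71.92 tilt [-1.     0.001 -0.014] F [-5.4  6.3  1.3] w 0.179 j [ 14.  24. -20.  88.   8.  70. -78.]
the job is handed in; nothing more can be done
```

I lifted the scoop off its hanger, stood it upright on the coaster and let go. I then pulled the gate to the red mark and handed the job in at 15.1 s with the gripper still holding the handle. `job_done()` gives no verdict, so I don't know the official result.

- **Scoop:** in the final scene camera view its knob top is about 2 mm from the measured coaster centre, and it stands upright and untouched.
- **Gate:** the pointer is about 0.5 mm from the centre of the red block. The arm stayed still for over 0.5 s while pulling about 8–10 N at the wrist, with the jaws closed on the handle. I can't read the finger grip force directly.
- **Bystanders:** the kettle and bowls look unmoved. The arm partly hides the teapot in the last scene view, so I could not confirm it there, but the arm never went near it. My image comparison came out high for the teapot (33, against 4 for the kettle), which I put down to the arm being in front of it.
- **Disagreement:** the wrist camera and the fixed cameras differed by about 2–3 mm on the handle and mark. I used the wrist view for the final alignment.

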